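# Sort stone blanks by the drag of their undersides

### The job

The three stone blanks on the steel plate look alike, but some are polished underneath and some are still rough, which shows only in how hard they drag. Slide each of them a good 4 cm across the plate, before lifting it, to feel its drag; then set the smooth-sliding ones down gently in the cork-lined tray and the dragging ones in the bare wooden tray, each standing flat inside as it stood on the plate. Leave the loupe, ammonite and small amber bottle alone.

Things in the scene. Friction and masses are not known exactly. Their poses are not given: they have to be found in the camera images.
- blank_1: stone block, one of three that look the same: 56 mm (its x) by 62 mm (its y) by 54 mm high, about 0.6 kg, lowest 6 mm set in by 1 mm; origin at the centre of its underside, z up, x roughly along the plate's x. Underside polished (friction about 0.1: takes 0.6 N to slide) or rough (about 0.7: 4 N); which is which is unknown, but there is at least one of each. Its sides grip normally.
- blank_2: stone block, one of three that look the same: 56 mm (its x) by 62 mm (its y) by 54 mm high, about 0.6 kg, lowest 6 mm set in by 1 mm; origin at the centre of its underside, z up, x roughly along the plate's x. Underside polished (friction about 0.1: takes 0.6 N to slide) or rough (about 0.7: 4 N); which is which is unknown, but there is at least one of each. Its sides grip normally.
- blank_3: stone block, one of three that look the same: 56 mm (its x) by 62 mm (its y) by 54 mm high, about 0.6 kg, lowest 6 mm set in by 1 mm; origin at the centre of its underside, z up, x roughly along the plate's x. Underside polished (friction about 0.1: takes 0.6 N to slide) or rough (about 0.7: 4 N); which is which is unknown, but there is at least one of each. Its sides grip normally.
- plate: steel surface plate, fixed to the bench, 170 mm along its x (away from the robot), 290 mm along its y; origin at the centre of its underside, z up; its flat top is 16 mm above the origin and the bench. The blanks start in a row along its y, about 92 mm apart, on the half nearer the robot, with 8 to 10 cm of free plate ahead of them.
- cork_tray: low wooden tray with a cork-lined floor, fixed, 200 mm along its x, 100 mm along its y, straight walls 4 mm thick whose rims are 14 mm above the bench; origin at the centre of its underside, z up. Two blanks fit in a row along its x. Its cork floor is 6 mm above the origin. It may stand to the left or to the right of the plate.
- wood_tray: low wooden tray with a bare wooden floor, fixed, 200 mm along its x, 100 mm along its y, straight walls 4 mm thick whose rims are 14 mm above the bench; origin at the centre of its underside, z up. Two blanks fit in a row along its x. Its floor is 4 mm above the origin. It may stand to the left or to the right of the plate.
- loupe: black folding loupe, 45 x 56 x 12 mm, lying on the bench beyond the plate; origin under its centre. To be left alone.
- ammonite: grey spiral fossil, 44 x 48 x 10 mm, lying on the bench beyond the plate; origin under its centre. To be left alone.
- glue_bottle: small amber bottle with a black cap, 36 mm across, 95 mm high, on the bench beyond the left tray; origin under its centre. To be left alone.

How it is judged:
At the end, for the whole second after the job is handed in: Every blank with a polished underside stands in the cork-lined tray and every blank with a rough underside in the bare wooden tray: upright and flat on the tray's floor (within 4 mm in height and 0.08 rad), its centre within 78 mm (along) and 27 mm (across) of the tray's centre, at rest (x of blank_1 in the frame of cork_tray between -0.078 and 0.078 m and y of blank_1 in the frame of cork_tray between -0.027 and 0.027 m and z of each of blank_1, blank_3 in the frame of cork_tray below 0.01 m and angle between each of blank_1, blank_3, blank_2's own z axis and vertical below 0.08 rad and linear speed of each of blank_1, blank_3, blank_2 below 0.02 m/s and x of blank_3 in the frame of cork_tray between -0.078 and 0.078 m and y of blank_3 in the frame of cork_tray between -0.027 and 0.027 m and x of blank_2 in the frame of wood_tray between -0.078 and 0.078 m and y of blank_2 in the frame of wood_tray between -0.027 and 0.027 m and z of blank_2 in the frame of wood_tray below 0.01 m); the robot touches nothing.
It fails at once if a blank is lifted 6 mm or more off the plate before it has been slid 25 mm from its starting place ((z of blank_1 in the frame of plate above 0.022 m and distance of blank_1 from where it was at the start of the episode below 0.025 m) or (z of blank_2 in the frame of plate above 0.022 m and distance of blank_2 from where it was at the start of the episode below 0.025 m) or (z of blank_3 in the frame of plate above 0.022 m and distance of blank_3 from where it was at the start of the episode below 0.025 m)).
It fails at once if a blank is dropped or thrown (moves faster than 0.6 m/s with no finger on it) ((linear speed of blank_1 above 0.6 m/s and contact force between the fingers and blank_1 below 0.05 N) or (linear speed of blank_2 above 0.6 m/s and contact force between the fingers and blank_2 below 0.05 N) or (linear speed of blank_3 above 0.6 m/s and contact force between the fingers and blank_3 below 0.05 N)).
It fails at once if a blank is tipped over (angle between any of blank_1, blank_2, blank_3's own z axis and vertical above 0.8 rad).
It fails at once if the loupe, ammonite or amber bottle is moved by more than 20 mm (distance of any of loupe, ammonite, glue_bottle from where it was at the start of the episode above 0.02 m).
It also fails if it takes over 72 s, if anything falls off the work surface, if the arm or the gripper's body presses on something with over 40 N, if the wrist force passes 120 N, or if a joint passes its speed limit or range.

### The arm

A 6-joint arm with a two-finger parallel gripper is mounted at the origin on a cart in front of the work surface, level with it; the furniture and walls round the work are solid. World frame = base frame: x ahead of the robot, y to its left, z up, the work surface at z = 0. Lengths are in m, angles in rad, forces in N, time in s.
With the tool pointing down it reaches from about 0.375 to 0.9 m from the base axis. Payload 3.1 kg.
Tool frame: the origin (TCP) lies between the finger pads; the fingertips stand 17 mm ahead of it and the grasp point (between the pads) lies 2 mm behind it; z points along the fingers, y is the line along which they close (so a half turn about z gives the same grasp; the last joint's range is limited). The gripper opens to 85 mm and grips with 20 to 120 N. Pads are 22 mm wide; open, the fingers measure 114 mm over their backs; the gripper's body (76 mm by 85 mm) begins 54 mm behind the grasp point. The pads swing forward as they close: fully open they stand 13 mm farther back than shut.
Start: joints at [-1.431, 0.527, 1.433, -0, 1.181, -0.178], TCP at [0.196, -0.593, 0.248] pointing down, gripper open.
Joint ranges: [-3.08, 3.08], [-0.75, 2.2], [0.22, 2.44], [-1.43, 4.57], [0, 2.65], [-2.85, 2.85]. Speed limits (rad/s): [2.79, 2.79, 3.14, 3.14, 3.14, 3.14].

### API

Orientations are given as a unit quaternion [x, y, z, w].
In Python, from station import sense, vision, order gives the robot as it stands.
- The arm moves only by the shell command python3 -m crank 'ROWS' [OPENING] [FORCE]. ROWS is JSON, a list of rows, each an object with "dp": the shift along the world's x, y, z in units of 30 mm (1.0 is 30 mm), a list of three; "angular": the turn, a rotation vector about the world's x, y, z in degrees, a list of three. In form: [{"dp": [dx, dy, dz], "angular": [ax, ay, az]}, ...]. A call has 1 to 20 rows; each row shifts and turns the commanded pose from where the row before left it; what a row does not reach is not made up. A row lasts 1/10 s, in which the tool goes at most 50 mm and 8.59 degrees, less where a joint would pass 70% of its speed; a pose out of reach is approached as far as the arm can. A call is refused whole if a number of a shift passes 1 or a number of a turn 8.59, either way. A call with a gripper value outside its range is refused whole. OPENING is the closure, from 0 (fully open) to 1 (shut), set as the call begins (- or left out, the last holds). The fingers move at their own pace and stop on an object; FORCE is the grip in N (left out, the last holds). Time passes only in rows, so rows that do not move let the fingers close. It gives the time, the measured TCP pose, the force, the opening and the grip force at its end, in the units of the state.
- sense(): the state, without advancing time (a new reading comes with each control period).
- vision.snapshot(name): name is "scene" or "top" or "wrist"; returns a dict with "image" (480x640x3 uint8, blue, green, red), "range_z" (480x640 float32, m along the optical axis (not along the pixel's ray), 0 where there is no reading), "mtx" (3x3 intrinsics, pixels), "pose" (4x4, takes a point from camera to world coordinates); the wrist camera has in their place "mount" (4x4, takes a point from camera to tool coordinates, whose origin is the TCP and whose axes are the flange's). Camera axes: x right, y down, z forward; pixel columns grow to the right and rows downward; lengths in m; the calibration is good to about 2 mm. A picture is of the moment at which its call begins: read the wrist's pose just before it.
- order.sign_off(): hands the job in; it is judged then, once.
The state is a dict: "t": time; "q": joint angles; "qd": joint speeds; "tau": joint torques, N m; "tcp_pos": TCP position; "tool_rot": TCP orientation; "force": force on the tool from outside, world axes, zero at the start; "ft_torque": the same for the moment, N m; "finger_gap": opening from 0.0 (shut) to 1.0 (fully open); "gripper_force": force on a finger pad.
Only numpy, scipy, OpenCV 4.12 (cv2) and the standard library are available. Lean on these libraries where they do the work, as an engineer would, in place of code of your own. Each camera call takes 0.05 s, during which the arm holds its last target. There are 200 camera calls.

## Working session

There is one attempt and no reset: what is moved stays moved. The work goes in short steps, Python scripts to look and compute and a shell command to move; the robot and the scene stay as the last step left them, time stands still between calls to the robot, and variables do not carry over. Pictures are saved under pics/ and viewed, at most 10 in all, crops included, and the job is handed in when it is done.

```bash
mkdir -p pics; python3 - <<'E'
from station import sense, vision
import cv2, numpy as np
s=sense(); print(s['t'],s['tcp_pos'],s['tool_rot'],s['force'],s['finger_gap'])
d=vision.snapshot('top'); cv2.imwrite('pics/top.png',d['image']); np.savez('top.npz',**{k:d[k] for k in('image','range_z','mtx','pose')})
print(d['pose'],d['mtx'])
E
```

```text
0.0 [ 0.19580736 -0.59279539  0.2473122 ] [ 9.87323156e-01  1.58719086e-01  1.80217570e-05 -1.11189029e-03] [-0.1877728   0.80368499 -0.27980612] 1.0026638708857785
[[ 0.18909914 -0.96201626  0.1968914   0.37639704]
 [-0.9819566  -0.18559762  0.03625965 -0.0997242 ]
 [ 0.0016602  -0.20019548 -0.97975457  1.08630286]
 [ 0.          0.          0.          1.        ]] [[553.23783289   0.         320.88109675]
 [  0.         553.23783289 231.166293  ]
 [  0.           0.           1.        ]]
```

View pics/top.png

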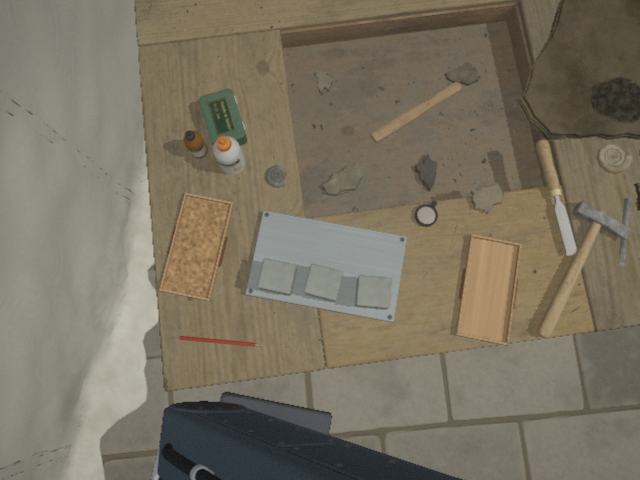

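The top view shows the cork tray on the left (~196,247) and the wood tray on the right (~489,289). The plate is between them, with blanks at (277,277), (323,282) and (374,292). Now I'll get poses.

```bash
cat > h.py <<'E'
import numpy as np, cv2
def ray(d,uv,z):
    K,P=d['mtx'],d['pose']; uv=np.atleast_2d(uv).astype(float)
    r=np.c_[uv,np.ones(len(uv))]@np.linalg.inv(K).T@P[:3,:3].T
    return P[:3,3]+r*((z-P[2,3])/r[:,2])[:,None]
def cloud(d):
    v,u=np.mgrid[:480,:640]; Z=d['range_z']; K=d['mtx']
    p=np.stack([(u-K[0,2])/K[0,0]*Z,(v-K[1,2])/K[1,1]*Z,Z],-1)
    return p@d['pose'][:3,:3].T+d['pose'][:3,3]
def rect(p):
    (c,s,a)=cv2.minAreaRect((p[:,:2]*1000).astype(np.float32)); return np.round(c,1),np.round(s,1),round(a,1)
def blanks(d,zlo,zhi,box=(0.3,0.75,-.5,.3)):
    C=cloud(d); x,y,z=C[...,0],C[...,1],C[...,2]
    m=((z>zlo)&(z<zhi)&(x>box[0])&(x<box[1])&(y>box[2])&(y<box[3])&(d['range_z']>0)).astype(np.uint8)
    n,l,st,_=cv2.connectedComponentsWithStats(m)
    return [(rect(C[l==i]),round(float(np.median(z[l==i])),4),st[i,4]) for i in range(1,n) if st[i,4]>150]
E
python3 - <<'E'
from h import *
d=dict(np.load('top.npz'))
for b in blanks(d,.058,.085): print(b)
print('plate',rect(ray(d,[[264,211],[406,236],[394,321],[247,293]],.016)))
print('cork',rect(ray(d,[[186,194],[233,202],[210,300],[160,291]],.014)))
print('wood',rect(ray(d,[[472,235],[521,243],[509,344],[457,335]],.014)))
C=cloud(d)
for u,v in [(196,247),(489,289),(340,245),(250,330),(195,143),(228,150),(425,215),(275,176)]: print(u,v,C[v,u].round(3))
E
```

```text
((array([711.1, 217.7]), array([32.1, 35.3]), 39.2), 0.0698, np.int32(206))
((array([689.8, 139.6]), array([29.1, 51.8]), 32.0), 0.0747, np.int32(165))
((array([482.4,   3.5]), array([62.3, 56.2]), 88.9), 0.0701, np.int32(1030))
((array([488. , -83.3]), array([62.2, 56.2]), 86.4), 0.0703, np.int32(1027))
((array([ 488.2, -177.9]), array([56.2, 62.1]), 5.4), 0.0703, np.int32(1040))
plate (array([528.2, -85.9]), array([167.9, 287.4]), 0.6)
cork (array([517. , 173.5]), array([ 98.9, 200.4]), 89.8)
wood (array([ 543. , -402.4]), array([200.2,  99.4]), 0.2)
196 247 [0.515 0.177 0.007]
489 289 [ 0.543 -0.405  0.003]
340 245 [ 0.571 -0.102  0.016]
250 330 [0.377 0.038 0.005]
195 143 [0.705 0.209 0.073]
228 150 [0.693 0.137 0.102]
425 215 [ 0.664 -0.258  0.011]
275 176 [0.688 0.053 0.008]
```

```bash
R='{"dp":[0.608,0.865,-0.24],"angular":[0,0,4.82]}'; python3 -m crank '[{"dp":[0.608,0.865,-0.24],"angular":[0,0,4.82]},{"dp":[0.608,0.865,-0.24],"angular":[0,0,4.82]},{"dp":[0.608,0.865,-0.24],"angular":[0,0,4.82]},{"dp":[0.608,0.865,-0.24],"angular":[0,0,4.82]},{"dp":[0.608,0.865,-0.24],"angular":[0,0,4.82]},{"dp":[0.608,0.865,-0.24],"angular":[0,0,4.82]},{"dp":[0.608,0.865,-0.24],"angular":[0,0,4.82]},{"dp":[0.608,0.865,-0.24],"angular":[0,0,4.82]},{"dp":[0.608,0.865,-0.24],"angular":[0,0,4.82]},{"dp":[0.608,0.865,-0.24],"angular":[0,0,4.82]},{"dp":[0.608,0.865,-0.24],"angular":[0,0,4.82]},{"dp":[0.608,0.865,-0.24],"angular":[0,0,4.82]},{"dp":[0.608,0.865,-0.24],"angular":[0,0,4.82]},{"dp":[0.608,0.865,-0.24],"angular":[0,0,4.82]},{"dp":[0.608,0.865,-0.24],"angular":[0,0,4.82]},{"dp":[0.608,0.865,-0.24],"angular":[0,0,4.82]},{"dp":[0,0,0],"angular":[0,0,0]},{"dp":[0,0,0],"angular":[0,0,0]}]' 0.15 20
cat >> h.py <<'E'
def wrist(zlo=.058,zhi=.085,save=None):
    from station import sense,vision
    from scipy.spatial.transform import Rotation as Ro
    s=sense(); d=vision.snapshot('wrist'); T=np.eye(4); T[:3,:3]=Ro.from_quat(s['tool_rot']).as_matrix(); T[:3,3]=s['tcp_pos']
    d['pose']=T@d['mount']
    if save: cv2.imwrite(save,d['image'])
    yaw=np.degrees(np.arctan2(T[1,1],T[0,1])); print('tcp',T[:3,3].round(4),'yaw',yaw.round(1),'F',np.round(s['force'],2),'gap',s['finger_gap'])
    return d
E
python3 - <<'E'
from h import *
d=wrist(save='pics/w1.png')
for b in blanks(d,.058,.085): print(b)
E
```

```text
t: 1.85
tcp_pos: [0.4876, -0.1776, 0.1326]
tool_rot: [0.673, 0.74, -0.0, -0.001]
force: [0.5, 0.5, -0.5]
finger_gap: 0.848
gripper_force: 0.0
tcp [ 0.4876 -0.1776  0.1326] yaw 5.5 F [ 0.53  0.46 -0.53] gap 0.8477585560912357
((array([488. , -84.5]), array([62.3, 56.2]), 86.0), 0.0706, np.int32(17151))
((array([ 488.3, -178.7]), array([56.1, 61.8]), 5.5), 0.0705, np.int32(11795))
```

View pics/w1.png

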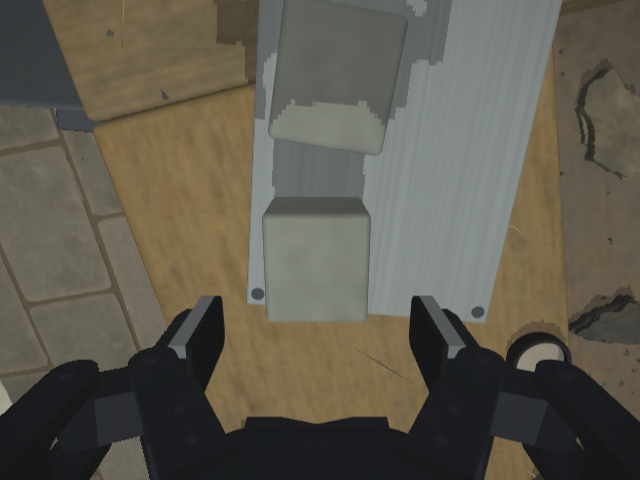

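The wrist view shows the third blank at (317,260), centred between the pads. I'll lower, then push forward with the rear pad.

```bash
python3 -m crank '[{"dp":[0,0,-0.6],"angular":[0,0,0]},{"dp":[0,0,-0.6],"angular":[0,0,0]},{"dp":[0,0,-0.6],"angular":[0,0,0]},{"dp":[0,0,-0.6],"angular":[0,0,0]},{"dp":[0,0,-0.4],"angular":[0,0,0]},{"dp":[0,0,-0.3],"angular":[0,0,0]},{"dp":[0,0,0],"angular":[0,0,0]},{"dp":[0,0,0],"angular":[0,0,0]}]' 
python3 -m crank '[{"dp":[0.166,0.016,0],"angular":[0,0,0]},{"dp":[0.166,0.016,0],"angular":[0,0,0]},{"dp":[0.166,0.016,0],"angular":[0,0,0]},{"dp":[0.166,0.016,0],"angular":[0,0,0]},{"dp":[0.166,0.016,0],"angular":[0,0,0]},{"dp":[0.166,0.016,0],"angular":[0,0,0]}]' 
python3 -m crank '[{"dp":[0.166,0.016,0],"angular":[0,0,0]},{"dp":[0.166,0.016,0],"angular":[0,0,0]},{"dp":[0.166,0.016,0],"angular":[0,0,0]}]'
python3 -m crank '[{"dp":[0.166,0.016,0],"angular":[0,0,0]},{"dp":[0.166,0.016,0],"angular":[0,0,0]},{"dp":[0.166,0.016,0],"angular":[0,0,0]}]'
```

```text
t: 2.7
tcp_pos: [0.4879, -0.1787, 0.0404]
tool_rot: [0.673, 0.739, 0.0, 0.0]
force: [0.4, -0.4, -0.3]
finger_gap: 0.847
gripper_force: 0.0
t: 3.3
tcp_pos: [0.515, -0.1742, 0.0405]
tool_rot: [0.673, 0.74, -0.001, -0.003]
force: [-7.5, -0.6, 5.5]
finger_gap: 0.848
gripper_force: 3.7
t: 3.6
tcp_pos: [0.5298, -0.1727, 0.0405]
tool_rot: [0.673, 0.74, -0.001, -0.003]
force: [-7.6, -0.0, 5.4]
finger_gap: 0.847
gripper_force: 3.7
t: 3.9
tcp_pos: [0.5447, -0.1713, 0.0405]
tool_rot: [0.673, 0.74, -0.002, -0.003]
force: [-7.2, -0.3, 6.3]
finger_gap: 0.85
gripper_force: 3.7
```

Drag is 7.5 N with 5.5 N of vertical load, so friction is about 0.7 and this blank is rough. I'll back off to centre and grip.

```bash
python3 -m crank '[{"dp":[-0.09,-0.01,0],"angular":[0,0,0]},{"dp":[-0.09,-0.01,0],"angular":[0,0,0]},{"dp":[-0.09,-0.01,0],"angular":[0,0,0]},{"dp":[0,0,0],"angular":[0,0,0]},{"dp":[0,0,0],"angular":[0,0,0]}]'
python3 -m crank '[{"dp":[0,0,0],"angular":[0,0,0]},{"dp":[0,0,0],"angular":[0,0,0]},{"dp":[0,0,0],"angular":[0,0,0]},{"dp":[0,0,0],"angular":[0,0,0]},{"dp":[0,0,0],"angular":[0,0,0]},{"dp":[0,0,0],"angular":[0,0,0]}]' 1 60
python3 -c "
from h import *
d=wrist()
for b in blanks(d,.058,.085): print(b)
from station import vision
for b in blanks(vision.snapshot('top'),.058,.085): print(b)"
```

```text
t: 4.4
tcp_pos: [0.5396, -0.1736, 0.0401]
tool_rot: [0.673, 0.739, 0.0, 0.0]
force: [1.1, 0.4, -0.3]
finger_gap: 0.852
gripper_force: 0.0
t: 5.0
tcp_pos: [0.539, -0.1734, 0.0403]
tool_rot: [0.673, 0.74, -0.0, -0.0]
force: [-2.8, 0.0, 5.0]
finger_gap: 0.648
gripper_force: 65.6
tcp [ 0.539  -0.1734  0.0403] yaw 5.4 F [-2.82  0.    5.03] gap 0.6482566180797477
((array([487.5, -93.7]), array([44.4, 56.7]), 86.2), 0.0706, np.int32(39860))
((array([ 539. , -166.1]), array([121.8,  49.7]), 5.2), 0.0708, np.int32(42937))
```

```bash
python3 -m crank '[{"dp":[0,0,0.3],"angular":[0,0,0]},{"dp":[0,0,0.5],"angular":[0,0,0]},{"dp":[0,0,0.6],"angular":[0,0,0]},{"dp":[0,0,0.6],"angular":[0,0,0]},{"dp":[0.147,-0.765,0],"angular":[0,0,-0.54]},{"dp":[0.147,-0.765,0],"angular":[0,0,-0.54]},{"dp":[0.147,-0.765,0],"angular":[0,0,-0.54]},{"dp":[0.147,-0.765,0],"angular":[0,0,-0.54]},{"dp":[0.147,-0.765,0],"angular":[0,0,-0.54]},{"dp":[0.147,-0.765,0],"angular":[0,0,-0.54]},{"dp":[0.147,-0.765,0],"angular":[0,0,-0.54]},{"dp":[0.147,-0.765,0],"angular":[0,0,-0.54]},{"dp":[0.147,-0.765,0],"angular":[0,0,-0.54]},{"dp":[0.147,-0.765,0],"angular":[0,0,-0.54]},{"dp":[0,0,0],"angular":[0,0,0]},{"dp":[0,0,0],"angular":[0,0,0]}]'
python3 -c "
from h import *
d=wrist(save='pics/w2.png')"
python3 -m crank '[{"dp":[0,0,-0.4],"angular":[0,0,0]},{"dp":[0,0,-0.5],"angular":[0,0,0]},{"dp":[0,0,-0.5],"angular":[0,0,0]},{"dp":[0,0,-0.4],"angular":[0,0,0]},{"dp":[0,0,-0.3],"angular":[0,0,0]},{"dp":[0,0,0],"angular":[0,0,0]},{"dp":[0,0,0],"angular":[0,0,0]}]'
```

```text
t: 6.7
tcp_pos: [0.5829, -0.4026, 0.0987]
tool_rot: [0.708, 0.707, 0.0, -0.001]
force: [-0.7, 1.3, -5.7]
finger_gap: 0.651
gripper_force: 64.9
tcp [ 0.5829 -0.4026  0.0987] yaw -0.1 F [-0.67  1.31 -5.73] gap 0.6510584370435768
t: 7.45
tcp_pos: [0.5836, -0.403, 0.0368]
tool_rot: [0.707, 0.707, 0.0, -0.0]
force: [0.2, -0.4, -5.7]
finger_gap: 0.648
gripper_force: 65.0
```

View pics/w2.png

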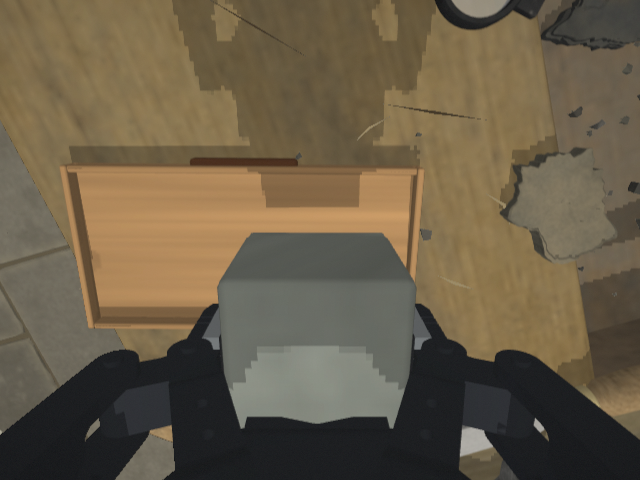

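The blank is held level at (317,330) over the right half of the wood tray. I'll set it down slowly.

```bash
python3 -m crank '[{"dp":[0,0,-0.07],"angular":[0,0,0]},{"dp":[0,0,-0.07],"angular":[0,0,0]},{"dp":[0,0,-0.06],"angular":[0,0,0]},{"dp":[0,0,-0.03],"angular":[0,0,0]},{"dp":[0,0,-0.03],"angular":[0,0,0]},{"dp":[0,0,0],"angular":[0,0,0]},{"dp":[0,0,0],"angular":[0,0,0]}]'
```

```text
t: 8.15
tcp_pos: [0.5836, -0.4029, 0.0293]
tool_rot: [0.707, 0.707, 0.0, 0.0]
force: [0.0, -0.1, -6.9]
finger_gap: 0.648
gripper_force: 65.0
```

```bash
python3 -m crank '[{"dp":[0,0,-0.03],"angular":[0,0,0]},{"dp":[0,0,-0.03],"angular":[0,0,0]},{"dp":[0,0,-0.03],"angular":[0,0,0]},{"dp":[0,0,0],"angular":[0,0,0]},{"dp":[0,0,0],"angular":[0,0,0]}]'
```

```text
t: 8.65
tcp_pos: [0.5837, -0.4031, 0.0284]
tool_rot: [0.707, 0.707, -0.0, 0.0]
force: [-1.9, 1.9, 5.6]
finger_gap: 0.647
gripper_force: 66.1
```

```bash
python3 -m crank '[{"dp":[0,0,0],"angular":[0,0,0]},{"dp":[0,0,0],"angular":[0,0,0]},{"dp":[0,0,0],"angular":[0,0,0]},{"dp":[0,0,0],"angular":[0,0,0]},{"dp":[0,0,0.2],"angular":[0,0,0]},{"dp":[0,0,0.6],"angular":[0,0,0]},{"dp":[0,0,0.9],"angular":[0,0,0]},{"dp":[0,0,0.9],"angular":[0,0,0]},{"dp":[0,0,0.8],"angular":[0,0,0]}]' 0.15 20
python3 -m crank '[{"dp":[-0.266,0.885,0],"angular":[0,0,-0.33]},{"dp":[-0.266,0.885,0],"angular":[0,0,-0.33]},{"dp":[-0.266,0.885,0],"angular":[0,0,-0.33]},{"dp":[-0.266,0.885,0],"angular":[0,0,-0.33]},{"dp":[-0.266,0.885,0],"angular":[0,0,-0.33]},{"dp":[-0.266,0.885,0],"angular":[0,0,-0.33]},{"dp":[-0.266,0.885,0],"angular":[0,0,-0.33]},{"dp":[-0.266,0.885,0],"angular":[0,0,-0.33]},{"dp":[-0.266,0.885,0],"angular":[0,0,-0.33]},{"dp":[-0.266,0.885,0],"angular":[0,0,-0.33]},{"dp":[-0.266,0.885,0],"angular":[0,0,-0.33]},{"dp":[-0.266,0.885,0],"angular":[0,0,-0.33]},{"dp":[0,0,0],"angular":[0,0,0]},{"dp":[0,0,0],"angular":[0,0,0]}]'
python3 -c "
from h import *
d=wrist()
for b in blanks(d,.058,.085): print(b)
from station import vision
d=vision.snapshot('top')
for b in blanks(d,.045,.085): print(b)"
```

```text
t: 9.55
tcp_pos: [0.5841, -0.4034, 0.1317]
tool_rot: [0.707, 0.707, 0.0, 0.001]
force: [-0.2, -0.7, -0.3]
finger_gap: 0.854
gripper_force: 0.0
t: 10.95
tcp_pos: [0.4887, -0.0844, 0.1298]
tool_rot: [0.731, 0.683, 0.001, 0.001]
force: [0.8, -0.5, -0.3]
finger_gap: 0.845
gripper_force: 0.0
tcp [ 0.4887 -0.0844  0.1298] yaw -3.9 F [ 0.8  -0.45 -0.33] gap 0.8452762254138537
((array([482.5,   2.4]), array([62.2, 56.3]), 89.0), 0.0706, np.int32(17315))
((array([488.1, -84.2]), array([62. , 56.2]), 86.2), 0.0705, np.int32(12142))
((array([711.3, 218.1]), array([33.8, 35.2]), 36.3), 0.0684, np.int32(259))
((array([689.1, 139.4]), array([28. , 51.7]), 30.7), 0.0683, np.int32(221))
((array([ 584.4, -400.8]), array([63.1, 57. ]), 88.6), 0.0582, np.int32(1038))
```

The first blank stands flat in the wood tray (top at 0.058). Now the middle blank.

```bash
python3 -m crank '[{"dp":[0,0,-0.6],"angular":[0,0,0]},{"dp":[0,0,-0.6],"angular":[0,0,0]},{"dp":[0,0,-0.6],"angular":[0,0,0]},{"dp":[0,0,-0.6],"angular":[0,0,0]},{"dp":[0,0,-0.4],"angular":[0,0,0]},{"dp":[0,0,-0.25],"angular":[0,0,0]},{"dp":[0,0,0],"angular":[0,0,0]},{"dp":[0,0,0],"angular":[0,0,0]}]' 
python3 -m crank '[{"dp":[0.166,-0.011,0],"angular":[0,0,0]},{"dp":[0.166,-0.011,0],"angular":[0,0,0]},{"dp":[0.166,-0.011,0],"angular":[0,0,0]},{"dp":[0.166,-0.011,0],"angular":[0,0,0]},{"dp":[0.166,-0.011,0],"angular":[0,0,0]},{"dp":[0.166,-0.011,0],"angular":[0,0,0]}]' 
python3 -m crank '[{"dp":[0.166,-0.011,0],"angular":[0,0,0]},{"dp":[0.166,-0.011,0],"angular":[0,0,0]},{"dp":[0.166,-0.011,0],"angular":[0,0,0]}]'
python3 -m crank '[{"dp":[0.166,-0.011,0],"angular":[0,0,0]},{"dp":[0.166,-0.011,0],"angular":[0,0,0]},{"dp":[0.166,-0.011,0],"angular":[0,0,0]}]'
```

```text
t: 11.85
tcp_pos: [0.4881, -0.0847, 0.0374]
tool_rot: [0.731, 0.682, 0.0, 0.0]
force: [0.1, 0.5, 0.0]
finger_gap: 0.847
gripper_force: 0.0
t: 12.45
tcp_pos: [0.5179, -0.0862, 0.0372]
tool_rot: [0.731, 0.682, -0.0, -0.0]
force: [-2.7, 0.1, 1.8]
finger_gap: 0.849
gripper_force: 1.0
t: 12.75
tcp_pos: [0.5329, -0.0873, 0.0371]
tool_rot: [0.731, 0.682, -0.0, -0.0]
force: [-1.9, 0.8, 1.4]
finger_gap: 0.851
gripper_force: 1.0
t: 13.05
tcp_pos: [0.5479, -0.0883, 0.0371]
tool_rot: [0.731, 0.682, -0.0, 0.0]
force: [-2.5, 0.1, 2.9]
finger_gap: 0.849
gripper_force: 1.0
```

Readings are about 2.4 N and a pad force of 1.0 (against 3.7 before), so it's probably polished. I'll check with a short reverse slide.

```bash
python3 -m crank '[{"dp":[-0.2,0.013,0],"angular":[0,0,0]},{"dp":[-0.2,0.013,0],"angular":[0,0,0]},{"dp":[-0.2,0.013,0],"angular":[0,0,0]},{"dp":[-0.166,0.011,0],"angular":[0,0,0]},{"dp":[-0.1,0.006,0],"angular":[0,0,0]},{"dp":[-0.1,0.006,0],"angular":[0,0,0]}]'
python3 -m crank '[{"dp":[-0.066,0.004,0],"angular":[0,0,0]},{"dp":[-0.066,0.004,0],"angular":[0,0,0]}]'
python3 -m crank '[{"dp":[-0.066,0.004,0],"angular":[0,0,0]},{"dp":[-0.066,0.004,0],"angular":[0,0,0]}]'
python3 -c "
from h import *
d=wrist(save='pics/w3.png')"
```

```text
t: 13.65
tcp_pos: [0.5185, -0.0866, 0.0372]
tool_rot: [0.731, 0.682, 0.0, 0.0]
force: [1.5, -0.7, -0.6]
finger_gap: 0.85
gripper_force: 0.7
t: 13.85
tcp_pos: [0.5147, -0.0863, 0.0372]
tool_rot: [0.731, 0.682, 0.0, 0.0]
force: [1.9, -0.2, -0.7]
finger_gap: 0.849
gripper_force: 0.7
t: 14.05
tcp_pos: [0.5107, -0.086, 0.0372]
tool_rot: [0.731, 0.682, 0.0, 0.0]
force: [2.6, -0.4, -0.5]
finger_gap: 0.851
gripper_force: 0.8
tcp [ 0.5107 -0.086   0.0372] yaw -4.0 F [ 2.59 -0.4  -0.49] gap 0.8513966778004214
```

View pics/w3.png

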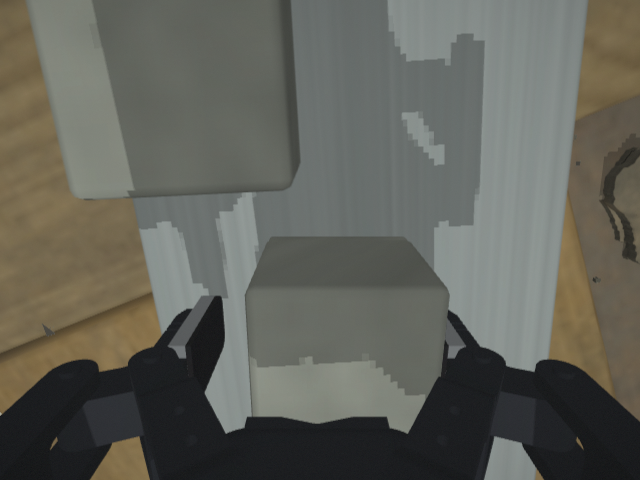

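The blank at (345,320) touches the front pad and stays level. The drag is in between, so I'll feel the third blank before deciding.

```bash
python3 -m crank '[{"dp":[0.14,-0.01,0],"angular":[0,0,0]},{"dp":[0.14,-0.01,0],"angular":[0,0,0]},{"dp":[0,0,0],"angular":[0,0,0]},{"dp":[0,0,0.6],"angular":[0,0,0]},{"dp":[0,0,0.9],"angular":[0,0,0]},{"dp":[0,0,0.9],"angular":[0,0,0]},{"dp":[0,0,0.6],"angular":[0,0,0]},{"dp":[-0.3,0.74,0],"angular":[0,0,0.73]},{"dp":[-0.3,0.74,0],"angular":[0,0,0.73]},{"dp":[-0.3,0.74,0],"angular":[0,0,0.73]},{"dp":[-0.3,0.74,0],"angular":[0,0,0.73]},{"dp":[0,0,0],"angular":[0,0,0]},{"dp":[0,0,0],"angular":[0,0,0]}]'
python3 -c "
from h import *
d=wrist()
for b in blanks(d,.058,.085): print(b)"
```

```text
t: 15.4
tcp_pos: [0.4832, 0.0024, 0.1272]
tool_rot: [0.713, 0.701, 0.0, 0.0]
force: [0.9, 0.1, -0.6]
finger_gap: 0.845
gripper_force: 0.0
tcp [0.4832 0.0024 0.1272] yaw -1.0 F [ 0.93  0.15 -0.65] gap 0.8453193619824099
((array([482.6,   3. ]), array([61.7, 56.1]), 88.8), 0.0705, np.int32(12439))
((array([518.9, -77.3]), array([45.4, 54.4]), 86.2), 0.0703, np.int32(5874))
```

```bash
python3 -m crank '[{"dp":[0,0,-0.6],"angular":[0,0,0]},{"dp":[0,0,-0.6],"angular":[0,0,0]},{"dp":[0,0,-0.6],"angular":[0,0,0]},{"dp":[0,0,-0.6],"angular":[0,0,0]},{"dp":[0,0,-0.4],"angular":[0,0,0]},{"dp":[0,0,-0.2],"angular":[0,0,0]},{"dp":[0,0,0],"angular":[0,0,0]},{"dp":[0,0,0],"angular":[0,0,0]}]' 
python3 -m crank '[{"dp":[0.166,-0.003,0],"angular":[0,0,0]},{"dp":[0.166,-0.003,0],"angular":[0,0,0]},{"dp":[0.166,-0.003,0],"angular":[0,0,0]},{"dp":[0.166,-0.003,0],"angular":[0,0,0]},{"dp":[0.166,-0.003,0],"angular":[0,0,0]},{"dp":[0.166,-0.003,0],"angular":[0,0,0]}]' 
python3 -m crank '[{"dp":[0.166,-0.003,0],"angular":[0,0,0]},{"dp":[0.166,-0.003,0],"angular":[0,0,0]},{"dp":[0.166,-0.003,0],"angular":[0,0,0]}]'
python3 -m crank '[{"dp":[0.166,-0.003,0],"angular":[0,0,0]},{"dp":[0.166,-0.003,0],"angular":[0,0,0]},{"dp":[0.166,-0.003,0],"angular":[0,0,0]}]'
```

```text
t: 16.25
tcp_pos: [0.4834, 0.002, 0.0374]
tool_rot: [0.714, 0.7, 0.0, 0.0]
force: [-0.4, -0.5, -0.1]
finger_gap: 0.85
gripper_force: 0.0
t: 16.85
tcp_pos: [0.5132, 0.0018, 0.0372]
tool_rot: [0.714, 0.701, -0.0, -0.0]
force: [-1.6, 0.8, 2.3]
finger_gap: 0.848
gripper_force: 0.9
t: 17.15
tcp_pos: [0.5282, 0.0015, 0.0371]
tool_rot: [0.714, 0.701, -0.0, -0.0]
force: [-1.5, 0.1, 0.9]
finger_gap: 0.847
gripper_force: 0.9
t: 17.45
tcp_pos: [0.5432, 0.0012, 0.0371]
tool_rot: [0.714, 0.701, -0.0, 0.0]
force: [-1.7, 0.0, 0.5]
finger_gap: 0.847
gripper_force: 0.9
```

Pad force is 0.9 here, the same as blank 2 (1.0) and well below the first one's 3.7. So this pair is polished and only the first is rough. Gripping this one for the cork tray.

```bash
python3 -m crank '[{"dp":[-0.13,0,0],"angular":[0,0,0]},{"dp":[-0.13,0,0],"angular":[0,0,0]},{"dp":[0,0,0],"angular":[0,0,0]},{"dp":[0,0,0],"angular":[0,0,0]}]'
python3 -m crank '[{"dp":[0,0,0],"angular":[0,0,0]},{"dp":[0,0,0],"angular":[0,0,0]},{"dp":[0,0,0],"angular":[0,0,0]},{"dp":[0,0,0],"angular":[0,0,0]},{"dp":[0,0,0],"angular":[0,0,0]},{"dp":[0,0,0],"angular":[0,0,0]}]' 1 60
python3 -m crank '[{"dp":[0,0,0.3],"angular":[0,0,0]},{"dp":[0,0,0.5],"angular":[0,0,0]},{"dp":[0,0,0.6],"angular":[0,0,0]},{"dp":[0,0,0.6],"angular":[0,0,0]},{"dp":[0.091,0.716,0],"angular":[0,0,0.12]},{"dp":[0.091,0.716,0],"angular":[0,0,0.12]},{"dp":[0.091,0.716,0],"angular":[0,0,0.12]},{"dp":[0.091,0.716,0],"angular":[0,0,0.12]},{"dp":[0.091,0.716,0],"angular":[0,0,0.12]},{"dp":[0.091,0.716,0],"angular":[0,0,0.12]},{"dp":[0.091,0.716,0],"angular":[0,0,0.12]},{"dp":[0.091,0.716,0],"angular":[0,0,0.12]},{"dp":[0,0,0],"angular":[0,0,0]},{"dp":[0,0,0],"angular":[0,0,0]}]'
python3 -c "
from h import *
d=wrist(save='pics/w4.png')"
```

```text
t: 17.85
tcp_pos: [0.5348, 0.0012, 0.0371]
tool_rot: [0.714, 0.701, 0.0, 0.0]
force: [-0.2, -0.4, 0.1]
finger_gap: 0.855
gripper_force: 0.0
t: 18.45
tcp_pos: [0.5355, 0.0011, 0.0374]
tool_rot: [0.714, 0.701, 0.0, 0.001]
force: [0.8, -0.1, 5.1]
finger_gap: 0.65
gripper_force: 65.2
t: 19.85
tcp_pos: [0.5552, 0.1732, 0.0961]
tool_rot: [0.707, 0.707, -0.002, -0.001]
force: [0.5, -0.3, -5.5]
finger_gap: 0.648
gripper_force: 65.1
tcp [0.5552 0.1732 0.0961] yaw -0.0 F [ 0.45 -0.27 -5.54] gap 0.6477432876617626
```

View pics/w4.png

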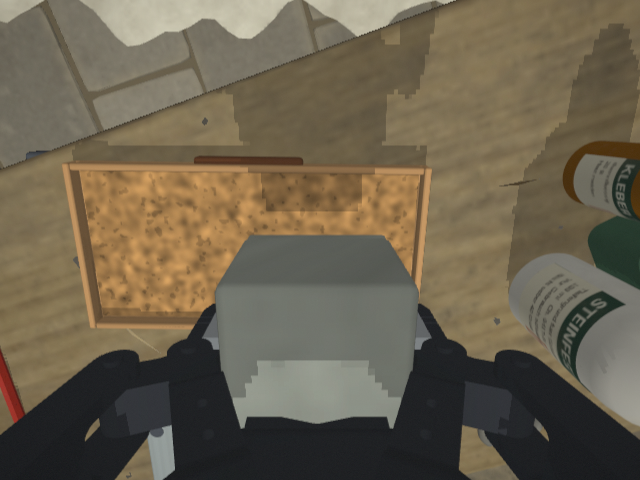

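The blank is held at (317,330) over the cork tray's far half, clear of the bottles. Lowering.

```bash
python3 -m crank '[{"dp":[0,0,-0.4],"angular":[0,0,0]},{"dp":[0,0,-0.5],"angular":[0,0,0]},{"dp":[0,0,-0.5],"angular":[0,0,0]},{"dp":[0,0,-0.4],"angular":[0,0,0]},{"dp":[0,0,-0.2],"angular":[0,0,0]},{"dp":[0,0,-0.07],"angular":[0,0,0]},{"dp":[0,0,-0.06],"angular":[0,0,0]},{"dp":[0,0,-0.05],"angular":[0,0,0]},{"dp":[0,0,0],"angular":[0,0,0]},{"dp":[0,0,0],"angular":[0,0,0]}]'
python3 -m crank '[{"dp":[0,0,-0.03],"angular":[0,0,0]},{"dp":[0,0,-0.03],"angular":[0,0,0]},{"dp":[0,0,0],"angular":[0,0,0]},{"dp":[0,0,0],"angular":[0,0,0]}]'
```

```text
t: 20.9
tcp_pos: [0.5571, 0.1731, 0.0322]
tool_rot: [0.708, 0.707, 0.0, 0.0]
force: [-0.3, -1.0, -5.6]
finger_gap: 0.647
gripper_force: 65.1
t: 21.3
tcp_pos: [0.5568, 0.173, 0.0299]
tool_rot: [0.708, 0.707, -0.0, -0.0]
force: [-0.0, -0.5, -5.2]
finger_gap: 0.651
gripper_force: 65.1
```

```bash
python3 -m crank '[{"dp":[0,0,-0.03],"angular":[0,0,0]},{"dp":[0,0,-0.03],"angular":[0,0,0]},{"dp":[0,0,-0.03],"angular":[0,0,0]},{"dp":[0,0,0],"angular":[0,0,0]},{"dp":[0,0,0],"angular":[0,0,0]}]'
```

```text
t: 21.8
tcp_pos: [0.5569, 0.173, 0.0275]
tool_rot: [0.708, 0.707, 0.0, 0.0]
force: [-0.1, -0.7, -2.2]
finger_gap: 0.646
gripper_force: 65.3
```

```bash
python3 -m crank '[{"dp":[0,0,-0.02],"angular":[0,0,0]},{"dp":[0,0,0],"angular":[0,0,0]}]'
python3 -m crank '[{"dp":[0,0,0],"angular":[0,0,0]},{"dp":[0,0,0],"angular":[0,0,0]},{"dp":[0,0,0],"angular":[0,0,0]},{"dp":[0,0,0],"angular":[0,0,0]},{"dp":[0,0,0.2],"angular":[0,0,0]},{"dp":[0,0,0.6],"angular":[0,0,0]},{"dp":[0,0,0.9],"angular":[0,0,0]},{"dp":[0,0,0.9],"angular":[0,0,0]},{"dp":[0,0,0.8],"angular":[0,0,0]}]' 0.17 20
python3 -m crank '[{"dp":[-0.127,-0.863,0],"angular":[0,0,-0.39]},{"dp":[-0.127,-0.863,0],"angular":[0,0,-0.39]},{"dp":[-0.127,-0.863,0],"angular":[0,0,-0.39]},{"dp":[-0.127,-0.863,0],"angular":[0,0,-0.39]},{"dp":[-0.127,-0.863,0],"angular":[0,0,-0.39]},{"dp":[-0.127,-0.863,0],"angular":[0,0,-0.39]},{"dp":[-0.127,-0.863,0],"angular":[0,0,-0.39]},{"dp":[-0.127,-0.863,0],"angular":[0,0,-0.39]},{"dp":[-0.127,-0.863,0],"angular":[0,0,-0.39]},{"dp":[-0.127,-0.863,0],"angular":[0,0,-0.39]},{"dp":[0,0,0],"angular":[0,0,0]},{"dp":[0,0,0],"angular":[0,0,0]}]'
python3 -c "
from h import *
d=wrist()
for b in blanks(d,.058,.085): print(b)
from station import vision
d=vision.snapshot('top')
for b in blanks(d,.045,.085): print(b)"
```

```text
t: 22.0
tcp_pos: [0.5569, 0.173, 0.0275]
tool_rot: [0.708, 0.707, 0.0, 0.0]
force: [-2.2, -0.1, 4.5]
finger_gap: 0.646
gripper_force: 66.2
t: 22.9
tcp_pos: [0.557, 0.1731, 0.1302]
tool_rot: [0.708, 0.707, 0.0, 0.0]
force: [0.9, -0.2, 0.3]
finger_gap: 0.833
gripper_force: 0.0
t: 24.1
tcp_pos: [0.5187, -0.0862, 0.1289]
tool_rot: [0.732, 0.681, 0.0, 0.0]
force: [0.5, -0.6, 0.1]
finger_gap: 0.836
gripper_force: 0.0
tcp [ 0.5187 -0.0862  0.1289] yaw -4.1 F [ 0.54 -0.56  0.14] gap 0.8359517040894685
((array([519.2, -86.5]), array([62.3, 56.2]), 86.3), 0.0705, np.int32(12295))
((array([711.1, 218. ]), array([34.7, 35.3]), 33.8), 0.0683, np.int32(258))
((array([690.4, 139.5]), array([28.9, 51.7]), 33.5), 0.0683, np.int32(221))
((array([557.2, 174.2]), array([63.1, 56.5]), 89.8), 0.0603, np.int32(1006))
((array([ 584.2, -401.1]), array([62.9, 57. ]), 89.5), 0.0581, np.int32(1032))
```

Second blank is flat in the cork tray (top at 0.060). For the last one: another short push so it ends well past 4 cm from its start, then grip.

```bash
python3 -m crank '[{"dp":[0,0,-0.6],"angular":[0,0,0]},{"dp":[0,0,-0.6],"angular":[0,0,0]},{"dp":[0,0,-0.6],"angular":[0,0,0]},{"dp":[0,0,-0.6],"angular":[0,0,0]},{"dp":[0,0,-0.4],"angular":[0,0,0]},{"dp":[0,0,-0.25],"angular":[0,0,0]},{"dp":[0,0,0],"angular":[0,0,0]},{"dp":[0.166,-0.011,0],"angular":[0,0,0]},{"dp":[0.166,-0.011,0],"angular":[0,0,0]},{"dp":[0.166,-0.011,0],"angular":[0,0,0]},{"dp":[0.166,-0.011,0],"angular":[0,0,0]},{"dp":[0.1,-0.007,0],"angular":[0,0,0]}]'
python3 -m crank '[{"dp":[-0.12,0.008,0],"angular":[0,0,0]},{"dp":[-0.12,0.008,0],"angular":[0,0,0]},{"dp":[0,0,0],"angular":[0,0,0]},{"dp":[0,0,0],"angular":[0,0,0]}]'
python3 -m crank '[{"dp":[0,0,0],"angular":[0,0,0]},{"dp":[0,0,0],"angular":[0,0,0]},{"dp":[0,0,0],"angular":[0,0,0]},{"dp":[0,0,0],"angular":[0,0,0]},{"dp":[0,0,0],"angular":[0,0,0]},{"dp":[0,0,0],"angular":[0,0,0]}]' 1 60
```

```text
t: 25.4
tcp_pos: [0.5422, -0.0875, 0.0375]
tool_rot: [0.731, 0.682, 0.0, 0.0]
force: [-1.3, -0.1, 1.5]
finger_gap: 0.828
gripper_force: 1.0
t: 25.8
tcp_pos: [0.5343, -0.087, 0.0371]
tool_rot: [0.731, 0.682, 0.0, 0.0]
force: [-0.3, 0.1, 0.2]
finger_gap: 0.83
gripper_force: 0.0
t: 26.4
tcp_pos: [0.5348, -0.0871, 0.0374]
tool_rot: [0.731, 0.682, 0.0, 0.0]
force: [0.5, 0.1, 5.6]
finger_gap: 0.647
gripper_force: 65.3
```

```bash
python3 -m crank '[{"dp":[0,0,0.3],"angular":[0,0,0]},{"dp":[0,0,0.5],"angular":[0,0,0]},{"dp":[0,0,0.6],"angular":[0,0,0]},{"dp":[0,0,0.6],"angular":[0,0,0]},{"dp":[-0.206,0.867,0],"angular":[0,0,0.39]},{"dp":[-0.206,0.867,0],"angular":[0,0,0.39]},{"dp":[-0.206,0.867,0],"angular":[0,0,0.39]},{"dp":[-0.206,0.867,0],"angular":[0,0,0.39]},{"dp":[-0.206,0.867,0],"angular":[0,0,0.39]},{"dp":[-0.206,0.867,0],"angular":[0,0,0.39]},{"dp":[-0.206,0.867,0],"angular":[0,0,0.39]},{"dp":[-0.206,0.867,0],"angular":[0,0,0.39]},{"dp":[-0.206,0.867,0],"angular":[0,0,0.39]},{"dp":[-0.206,0.867,0],"angular":[0,0,0.39]},{"dp":[0,0,0],"angular":[0,0,0]},{"dp":[0,0,0],"angular":[0,0,0]},{"dp":[0,0,0],"angular":[0,0,0]}]'
```

```text
t: 28.1
tcp_pos: [0.4723, 0.1726, 0.0968]
tool_rot: [0.708, 0.706, -0.001, -0.0]
force: [0.4, -0.2, -5.6]
finger_gap: 0.653
gripper_force: 65.3
```

```bash
python3 -m crank '[{"dp":[0,0,-0.4],"angular":[0,0,0]},{"dp":[0,0,-0.5],"angular":[0,0,0]},{"dp":[0,0,-0.5],"angular":[0,0,0]},{"dp":[0,0,-0.4],"angular":[0,0,0]},{"dp":[0,0,-0.2],"angular":[0,0,0]},{"dp":[0,0,-0.08],"angular":[0,0,0]},{"dp":[0,0,-0.08],"angular":[0,0,0]},{"dp":[0,0,-0.06],"angular":[0,0,0]},{"dp":[0,0,0],"angular":[0,0,0]},{"dp":[0,0,0],"angular":[0,0,0]}]'
python3 -m crank '[{"dp":[0,0,-0.03],"angular":[0,0,0]},{"dp":[0,0,-0.03],"angular":[0,0,0]},{"dp":[0,0,-0.03],"angular":[0,0,0]},{"dp":[0,0,0],"angular":[0,0,0]},{"dp":[0,0,0],"angular":[0,0,0]}]'
```

```text
t: 29.1
tcp_pos: [0.4729, 0.1733, 0.0308]
tool_rot: [0.708, 0.707, 0.0, 0.0]
force: [-0.2, 0.6, -5.3]
finger_gap: 0.646
gripper_force: 65.3
t: 29.6
tcp_pos: [0.4726, 0.1732, 0.0278]
tool_rot: [0.708, 0.707, -0.0, -0.0]
force: [0.2, 0.6, -5.8]
finger_gap: 0.647
gripper_force: 65.3
```

```bash
python3 -m crank '[{"dp":[0,0,-0.02],"angular":[0,0,0]},{"dp":[0,0,-0.02],"angular":[0,0,0]},{"dp":[0,0,0],"angular":[0,0,0]},{"dp":[0,0,0],"angular":[0,0,0]}]'
python3 -m crank '[{"dp":[0,0,0],"angular":[0,0,0]},{"dp":[0,0,0],"angular":[0,0,0]},{"dp":[0,0,0],"angular":[0,0,0]},{"dp":[0,0,0],"angular":[0,0,0]},{"dp":[0,0,0.2],"angular":[0,0,0]},{"dp":[0,0,0.6],"angular":[0,0,0]},{"dp":[0,0,0.9],"angular":[0,0,0]},{"dp":[0,0,0.9],"angular":[0,0,0]},{"dp":[0,0,0.8],"angular":[0,0,0]},{"dp":[0,-0.9,0.2],"angular":[0,0,0]},{"dp":[0,-0.9,0.2],"angular":[0,0,0]},{"dp":[0,-0.9,0.2],"angular":[0,0,0]},{"dp":[0,-0.9,0.2],"angular":[0,0,0]},{"dp":[0,-0.9,0.2],"angular":[0,0,0]},{"dp":[0,-0.9,0.2],"angular":[0,0,0]},{"dp":[0,0,0],"angular":[0,0,0]},{"dp":[0,0,0],"angular":[0,0,0]}]' 0.24 20
python3 -c "
from h import *
from station import vision
d=vision.snapshot('top'); cv2.imwrite('pics/end.png',d['image'])
for b in blanks(d,.045,.085): print(b)"
```

```text
t: 30.0
tcp_pos: [0.4727, 0.1732, 0.0274]
tool_rot: [0.708, 0.707, 0.0, 0.0]
force: [-2.5, -0.7, 6.4]
finger_gap: 0.646
gripper_force: 66.4
t: 31.7
tcp_pos: [0.4731, 0.0107, 0.1649]
tool_rot: [0.708, 0.706, 0.0, 0.0]
force: [0.4, -0.7, 1.1]
finger_gap: 0.761
gripper_force: 0.0
((array([711.7, 218.4]), array([32.6, 35.3]), 32.6), 0.0683, np.int32(255))
((array([689.6, 139.2]), array([28.5, 51.7]), 32.6), 0.068, np.int32(229))
((array([ 584.3, -401.2]), array([63.5, 56.7]), 89.6), 0.058, np.int32(1040))
((array([467.7, 148.5]), array([21.3, 33.9]), 74.8), 0.0597, np.int32(170))
```

View pics/end.png

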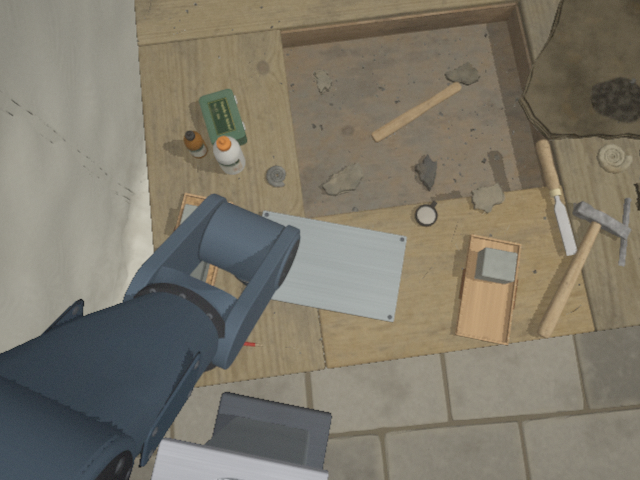

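The wood-tray blank is fine at (497,265), but the arm hides the cork tray (~195,245). I'll swing farther away and check.

```bash
python3 -m crank '[{"dp":[0,-0.95,0.2],"angular":[0,0,0]},{"dp":[0,-0.95,0.2],"angular":[0,0,0]},{"dp":[0,-0.95,0.2],"angular":[0,0,0]},{"dp":[0,-0.95,0.2],"angular":[0,0,0]},{"dp":[0,-0.95,0.2],"angular":[0,0,0]},{"dp":[0,-0.95,0],"angular":[0,0,0]},{"dp":[0,-0.95,0],"angular":[0,0,0]},{"dp":[0,-0.95,0],"angular":[0,0,0]},{"dp":[0,0,0],"angular":[0,0,0]},{"dp":[0,0,0],"angular":[0,0,0]}]'
python3 -c "
from h import *
from station import vision
d=vision.snapshot('top')
for b in blanks(d,.045,.085): print(b)"
```

```text
t: 32.75
tcp_pos: [0.4726, -0.2159, 0.1941]
tool_rot: [0.708, 0.707, 0.0, -0.001]
force: [0.0, 1.4, -0.9]
finger_gap: 0.761
gripper_force: 0.0
((array([711.1, 217.7]), array([32.1, 35.5]), 41.7), 0.0678, np.int32(261))
((array([689.3, 139.9]), array([27.4, 51.9]), 29.6), 0.0673, np.int32(224))
((array([558.4, 174.1]), array([56.8, 63.2]), 0.2), 0.0603, np.int32(1009))
((array([473.4, 172.8]), array([63.5, 56.4]), 89.6), 0.0602, np.int32(1042))
((array([ 584.4, -400.9]), array([63.6, 56.6]), 88.9), 0.058, np.int32(999))
```

All three stand flat and centred in their trays, so I'm handing in.

```bash
python3 -c "
from station import order
print(order.sign_off())"
```

```text
the job is handed in; nothing more can be done
None
```

I slid all three blanks over 4 cm and handed the job in at about 33 s: the two smooth-sliding blanks stand flat in the cork tray and the dragging one in the wooden tray; the handover returned no verdict.

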